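Sort the weighing corner beside the drying ovens

TASK

Tidy the weighing corner: stand both porcelain crucibles in the steel drying tray and both stoppered glass bottles in the wooden tray, and put the steel calibration weight away in its case by sliding the case's cover back, standing the weight inside and sliding the cover fully shut again. Everything must end upright on the floor of its tray or case; set each thing down gently and never drop it.

Things in the scene. Friction and masses are not known exactly. Their poses are not given: they have to be found in the camera images.
- crucible_a: white porcelain crucible, an open cup 40 high, 42 outer diameter at the rim tapering to 30 at the foot, wall 3, about 50 g; the two are alike. Origin: centre of its underside, z up (round). Grip from above across the outside below the rim. Starts upright on the bench in the row of five loose things on the robot's side of the trays, in any order.
- crucible_b: white porcelain crucible, an open cup 40 high, 42 outer diameter at the rim tapering to 30 at the foot, wall 3, about 50 g; the two are alike. Origin: centre of its underside, z up (round). Grip from above across the outside below the rim. Starts upright on the bench in the row of five loose things on the robot's side of the trays, in any order.
- bottle_a: stoppered weighing bottle of amber glass, one closed piece: straight body 36 diameter to height 48, flange 37 diameter to 54, knob 18 diameter on top, 67 high overall, about 70 g; the two are alike. Origin: centre of its underside, z up (round). Starts upright on the bench in the row of five loose things on the robot's side of the trays, in any order.
- bottle_b: stoppered weighing bottle of amber glass, one closed piece: straight body 36 diameter to height 48, flange 37 diameter to 54, knob 18 diameter on top, 67 high overall, about 70 g; the two are alike. Origin: centre of its underside, z up (round). Starts upright on the bench in the row of five loose things on the robot's side of the trays, in any order.
- weight: polished steel calibration weight, 38 high: cylinder 30 diameter to height 25, then a neck 12 diameter and a knob 18 diameter on top (32 to 38), about 200 g. Origin: centre of its underside, z up (round). Starts upright on the bench in the row of five loose things on the robot's side of the trays, in any order.
- steel_tray: fixed shallow steel drying tray with bright metal rim, 110 (x) by 160 (y), 18 high, walls and floor 3 thick, open on top, no dividers. Origin: centre of its underside; x along its short side (roughly away from the robot), y along its long side, z up. Both crucibles fit side by side along y. Trays and case swap places between starts.
- wood_tray: fixed shallow tray of light wood, 110 (x) by 160 (y), 18 high, walls and floor 6 thick, open on top, no dividers. Origin: centre of its underside; x along its short side (roughly away from the robot), y along its long side, z up. Both bottles fit side by side along y.
- case: fixed grey plastic case for the weight, 105 (x) by 140 (y), walls 52 high, walls and floor 5 thick, one compartment 95 by 130 inside, covered by a flat sliding cover. Origin: centre of its underside; x points roughly away from the robot, the way the cover opens; z up.
- cover (a joint): travel in m of the case's flat aluminium cover (105 by 139, 6 thick, top face 58 above the bench) along the case's +x: 0 shut, 0.085 fully open. Starts 0 to 15 mm ajar. About 2 N of friction; it stays where left. Fully open it uncovers the case from its near wall to 32 mm beyond its centre; that opening is centred 8 mm to the robot's side of the case's centre.
- cover_grip (a point): centre of the top of the black grip bar on the cover, 74 above the bench: the bar is 12 thick (case x), 60 long (case y) and stands 16 above the cover, 38 to the robot's side of the cover's centre. The point moves with the cover; axes as the case's. The bar can be pinched from above across its thickness, or pushed.
Things that resemble listed ones, but are neither listed nor needed, are in the scene too. What is shaped like the bottle_a but red is not meant. Leave any purple look-alike of the crucible_a alone.

How it is judged:
On the way, in this order (a step that is already met when the one before it is completed fails the run):
1. the case's cover has been slid back by more than 40 mm (value of joint cover above 0.04 m), for 0.1 s.
2. the weight stands upright on the floor of the case (x of weight in the frame of case between -0.042 and 0.042 m and y of weight in the frame of case between -0.06 and 0.06 m and z of weight in the frame of case below 0.012 m and angle between weight's own z axis and vertical below 0.15 rad), for 0.2 s.
At the end, for the whole second after the job is handed in: Crucibles on the steel tray's floor, bottles on the wooden tray's, weight on its case's: upright within 0.15 rad, within 50 mm (x) and 75 mm (y) of the centre (case: 42, 60), at most 10 mm (crucibles) or 12 mm above the underside; cover within 5 mm of shut; all at rest (all of step 2 and x of crucible_a in the frame of steel_tray between -0.05 and 0.05 m and y of crucible_a in the frame of steel_tray between -0.075 and 0.075 m and z of each of crucible_a, crucible_b in the frame of steel_tray below 0.01 m and angle between each of crucible_a, crucible_b, bottle_a, bottle_b's own z axis and vertical below 0.15 rad and x of crucible_b in the frame of steel_tray between -0.05 and 0.05 m and y of crucible_b in the frame of steel_tray between -0.075 and 0.075 m and x of bottle_a in the frame of wood_tray between -0.05 and 0.05 m and y of bottle_a in the frame of wood_tray between -0.075 and 0.075 m and z of each of bottle_a, bottle_b in the frame of wood_tray below 0.012 m and x of bottle_b in the frame of wood_tray between -0.05 and 0.05 m and y of bottle_b in the frame of wood_tray between -0.075 and 0.075 m and value of joint cover below 0.005 m and linear speed of each of crucible_a, crucible_b, bottle_a, bottle_b, weight below 0.02 m/s); the robot touches nothing.
It fails at once if crucible a falls freely faster than 0.7 m/s (dropped from more than about 25 mm, or thrown) (linear speed of crucible_a above 0.7 m/s and contact force between crucible_a and the fingers below 0.05 N).
It fails at once if crucible b falls freely faster than 0.7 m/s (dropped from more than about 25 mm, or thrown) (linear speed of crucible_b above 0.7 m/s and contact force between crucible_b and the fingers below 0.05 N).
It fails at once if bottle a falls freely faster than 0.7 m/s (dropped from more than about 25 mm, or thrown) (linear speed of bottle_a above 0.7 m/s and contact force between bottle_a and the fingers below 0.05 N).
It fails at once if bottle b falls freely faster than 0.7 m/s (dropped from more than about 25 mm, or thrown) (linear speed of bottle_b above 0.7 m/s and contact force between bottle_b and the fingers below 0.05 N).
It fails at once if weight falls freely faster than 0.7 m/s (dropped from more than about 25 mm, or thrown) (linear speed of weight above 0.7 m/s and contact force between weight and the fingers below 0.05 N).
It also fails if it takes over 125 s, if anything falls off the work surface, if the arm or the gripper's body presses on something with over 40 N, if the wrist force passes 120 N, or if a joint passes its speed limit or range.

ROBOT

A 6-joint arm with a two-finger parallel gripper is mounted at the origin on the work surface. World frame = base frame: x ahead of the robot, y to its left, z up, the work surface at z = 0. Lengths are in m, angles in rad, forces in N, time in s.
With the tool pointing down it reaches from about 0.35 to 1 m from the base axis. Payload 7.1 kg.
Tool frame: the origin (TCP) lies midway between the tips of the shut fingers; the grasp point (between the pads) lies 19 mm behind it; z points along the fingers, y is the line along which they close (so a half turn about z gives the same grasp; the last joint's range is limited). The gripper opens to 85 mm and grips with 20 to 120 N. Pads are 22 mm wide; open, the fingers measure 114 mm over their backs; the gripper's body (76 mm by 85 mm) begins 54 mm behind the grasp point. The pads swing forward as they close: fully open they stand 13 mm farther back than shut.
Start: joints at [-1.166, 0.423, 1.63, -0, 1.089, -0.019], TCP at [0.257, -0.57, 0.231] pointing down, gripper open.
Joint ranges: [-3, 3], [-0.9, 2.11], [0.09, 2.58], [-1.31, 4.45], [0.11, 2.69], [-2.54, 2.54]. Speed limits (rad/s): [2.39, 2.39, 3.01, 3.14, 3.14, 3.14].

INTERFACE

Orientations are given as a unit quaternion [w, x, y, z].
In Python, from bench import ctrl, vision gives the robot as it stands.
- The arm moves only by the tool apply_moves, never from a script. Its argument "deltas" is a list of rows, each a list of 5 numbers: the shift along the tool's x, y, z in m, then the turn about the tool's z in rad, then the gripper command: -1 is fully open, 1 is shut, values between are in proportion. A call has 1 to 12 rows; each row is the pose to reach, as a shift and turn from the pose commanded when the call began, along the tool's axes at that moment; what a row does not reach only later rows make up. A row lasts 1/12 s, in which the tool goes at most 41.7 mm and 7.16 degrees, less where a joint would pass 70% of its speed; a pose out of reach is approached as far as the arm can. A call with a gripper value outside its range is refused whole. The fingers move at their own pace and stop on an object; "force" is the grip in N (left out, the last holds). Time passes only in rows, so rows that repeat a pose let the fingers close. It gives the time, the measured TCP pose, the force, the opening and the grip force at its end, in the units of the state.
- ctrl.read_state(): the state, without advancing time (a new reading comes with each control period).
- vision.get_image(name): name is "scene" or "top"; returns (picture, depth): 384x512x3 uint8, blue, green, red; 384x512 float32, m along the optical axis (not along the pixel's ray), 0 where there is no reading.
- vision.camera_info(name): a dict with "K" (3x3 intrinsics, pixels), "distortion" ([k1, k2, p1, p2, k3] as OpenCV has them; the pictures are not rectified), "R" (3x3) and "t" (3): a world point X has camera coordinates R X + t. Camera axes: x right, y down, z forward; pixel columns grow to the right and rows downward; lengths in m; the calibration is good to about 2 mm. A picture is of the moment at which its call begins. camera_info takes no time and is no camera call.
- ctrl.job_done(): hands the job in; it is judged then, once.
The state is a dict: "time": time; "q": joint angles; "dq": joint speeds; "joint_torque": joint torques, N m; "position": TCP position; "ee_rot": TCP orientation; "ft_force": force on the tool from outside, world axes, zero at the start; "moment": the same for the moment, N m; "opening": opening from 0.0 (shut) to 1.0 (fully open); "finger_force": force on a finger pad.
Only numpy, scipy, OpenCV 4.12 (cv2) and the standard library are available. Lean on these libraries where they do the work, as an engineer would, in place of code of your own. Each camera call takes 0.05 s, during which the arm holds its last target. There are 200 camera calls.

## Working session

There is one attempt and no reset: what is moved stays moved. The work goes in short steps, Python scripts to look and compute and a tool call to move; the robot and the scene stay as the last step left them, time stands still between calls to the robot, and variables do not carry over. Pictures are saved under pics/ and viewed, at most 14 in all, crops included, and the job is handed in when it is done.

Besides the shell and the picture viewer there is one more tool, called after ">>>" as name([rows], argument=value, ...), one row to a line, values as JSON. apply_moves: Moves the arm, as the interface text tells. Its arguments: {"type":"object","properties":{"deltas":{"type":"array","items":{"type":"array","items":{"type":"number"}}},"force":{"type":"number"}},"required":["deltas"]}

```bash
mkdir -p pics
cat > h.py <<'E'
import numpy as np, cv2
from bench import ctrl, vision
def grab(n):
    im,d=vision.get_image(n); c=vision.camera_info(n)
    return im,d,c
def world(c,d,u,v):
    K=np.array(c["K"],float);D=np.array(c["distortion"],float)
    n=cv2.undistortPoints(np.array([[[u,v]]],float),K,D)[0,0]
    z=d[int(round(v)),int(round(u))]
    return np.array(c["R"]).T@(np.array([n[0]*z,n[1]*z,z])-np.array(c["t"]))
def cloud(c,d):
    K=np.array(c["K"],float);D=np.array(c["distortion"],float)
    H,W=d.shape;uv=np.stack(np.meshgrid(np.arange(W),np.arange(H)),-1).reshape(-1,1,2).astype(float)
    n=cv2.undistortPoints(uv,K,D)[:,0];z=d.reshape(-1,1)
    P=(np.hstack([n*z,z])-np.array(c["t"]))@np.array(c["R"])
    P[z[:,0]==0]=np.nan
    return P.reshape(H,W,3)
E
python3 - <<'E'
from h import *
for n in("scene","top"):
    im,d,c=grab(n); cv2.imwrite(f"pics/{n}0.png",cv2.resize(im,None,fx=1.5,fy=1.5)); np.savez(f"{n}0.npz",im=im,d=d)
    print(n,np.round(c["K"],1).tolist(),np.round(c["R"],3).tolist(),np.round(c["t"],3),(d>0).mean())
s=ctrl.read_state();print(s)
E
```

```text
scene [[463.2, 0.0, 255.7], [0.0, 463.2, 195.3], [0.0, 0.0, 1.0]] [[0.39, 0.921, -0.015], [0.7, -0.307, -0.645], [-0.599, 0.241, -0.764]] [-0.187 -0.289  1.281] 0.996124267578125
top [[347.1, 0.0, 253.9], [0.0, 347.1, 193.7], [0.0, 0.0, 1.0]] [[0.028, -1.0, -0.005], [-0.998, -0.027, -0.061], [0.061, 0.007, -0.998]] [-0.007  0.49   0.842] 0.9960225423177084
{'time': 0.1, 'q': array([-1.16599967e+00,  4.23789219e-01,  1.63062947e+00,  1.63185005e-05,
        1.08862094e+00, -1.90029710e-02]), 'dq': array([-0.00130047, -0.00275165, -0.00312221, -0.00091623, -0.00116155,
       -0.00186168]), 'joint_torque': array([-4.10258253e-04, -5.58424973e+01, -2.82446408e+01, -7.64873903e-06,
        3.06190464e-03,  7.75903800e-06]), 'position': array([ 0.25684074, -0.56922556,  0.23060171]), 'ee_rot': array([-7.11451087e-04,  9.77633656e-01,  2.10313841e-01, -1.31601727e-04]), 'ft_force': array([-0.3259334 , -0.96509874, -0.21523904]), 'moment': array([0.00347559, 0.06913611, 0.04407864]), 'finger_force': 0.0, 'opening': 1.0030275926423011}
```

View pics/scene0.png

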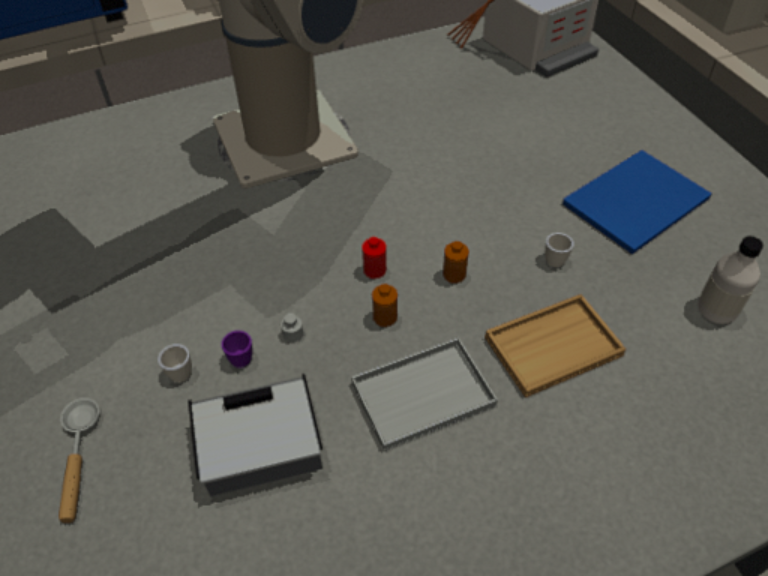

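View pics/top0.png

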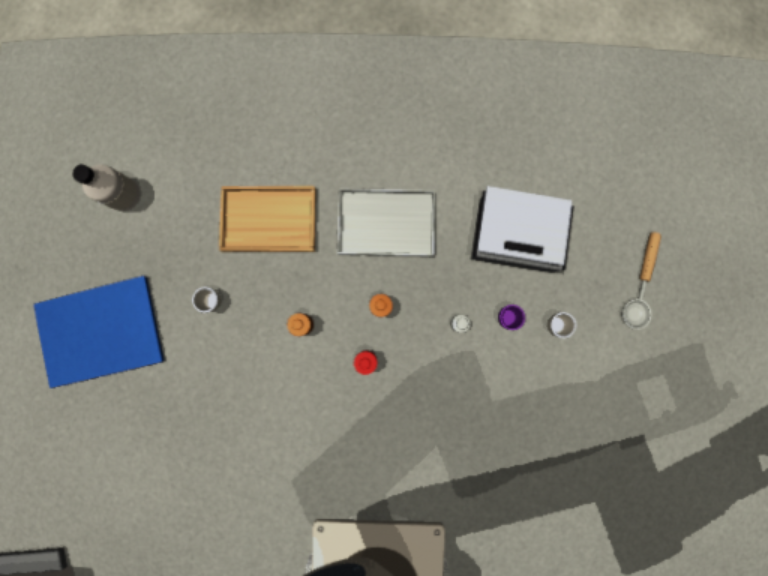

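Scene (768 px): crucibles (175,364) and (558,250), weight (291,325), amber bottles (385,305) and (455,262), look-alikes red (374,258) and purple (238,348). The top view shows wood tray (268,219), steel tray (387,223), case (523,230). The spoon at (637,313) and the white bottle aren't listed. Next I'll measure from both views and make one enlarged crop of the candidates.

```bash
cat > m.py <<'E'
from h import *
C={}
for n in("top","scene"):
    z=np.load(f"{n}0.npz");C[n]=(z["im"],z["d"],cloud(vision.camera_info(n),z["d"]))
names=dict(crucL=(206,299),bot1=(300,324),bot2=(381,306),red=(366,363),weight=(461,324),purple=(512,317),crucR=(563,325))
def circ(P,zlo,zhi):
    Q=P[(P[:,2]>zlo)&(P[:,2]<zhi)][:,:2]
    c,r=cv2.minEnclosingCircle(Q.astype(np.float32)) ; return np.round(c,4),round(r,4),len(Q)
for k,(u,v) in names.items():
    p=C["top"][2][int(v/1.5),int(u/1.5)]
    for n in C:
        P=C[n][2].reshape(-1,3);m=np.linalg.norm(P[:,:2]-p[:2],axis=1)<.038
        Q=P[m&(P[:,2]>.008)]
        print(k,n,"top z %.3f"%np.percentile(Q[:,2],98),"all",circ(Q,.012,.2),"med",np.round((Q[:,:2].min(0)+Q[:,:2].max(0))/2,4))
for k,(u,v) in dict(wood=(268,219),steel=(387,223),case=(523,230)).items():
    p=C["top"][2][int(v/1.5),int(u/1.5)]
    for n in C:
        P=C[n][2].reshape(-1,3);m=np.linalg.norm(P[:,:2]-p[:2],axis=1)<.115
        lo,hi=(.05,.066) if k=="case" else (.012,.03)
        Q=P[m&(P[:,2]>lo)&(P[:,2]<hi)]
        (c,s,a)=cv2.minAreaRect(Q[:,:2].astype(np.float32));print(k,n,np.round(c,4),np.round(s,4),round(a,2),"ztop %.3f"%np.percentile(Q[:,2],95),"centre z",p[2].round(3))
        if k=="case":
            B=P[m&(P[:,2]>.068)&(P[:,2]<.09)];r=cv2.minAreaRect(B[:,:2].astype(np.float32));print(" bar",r,np.percentile(B[:,2],90),len(B))
a=cv2.resize(C["top"][0][180:260,115:405],None,fx=2.7,fy=2.7,interpolation=2)
b=cv2.resize(C["scene"][0][145:260,95:395],(a.shape[1],300),interpolation=2)
cv2.imwrite("pics/crop.png",np.vstack([a,b]))
E
python3 m.py
```

```text
crucL top top z 0.042 all (array([0.4672, 0.2921]), 0.0217, 169) med [0.4676 0.2922]
crucL scene top z 0.041 all (array([0.4663, 0.2912]), 0.0233, 295) med [0.4682 0.2916]
bot1 top top z 0.069 all (array([0.4308, 0.1356]), 0.0182, 201) med [0.4317 0.1348]
bot1 scene top z 0.068 all (array([0.4344, 0.1354]), 0.0195, 358) med [0.4341 0.1344]
bot2 top top z 0.069 all (array([0.4657, 0.0076]), 0.0183, 186) med [0.4657 0.0079]
bot2 scene top z 0.068 all (array([0.4674, 0.0078]), 0.02, 387) med [0.468  0.0062]
red top top z 0.068 all (array([0.3746, 0.0295]), 0.0184, 201) med [0.3748 0.0299]
red scene top z 0.067 all (array([0.3771, 0.028 ]), 0.0198, 352) med [0.3771 0.0275]
weight top top z 0.040 all (array([ 0.4404, -0.1241]), 0.015, 121) med [ 0.4397 -0.124 ]
weight scene top z 0.039 all (array([ 0.4434, -0.1252]), 0.0154, 189) med [ 0.4441 -0.125 ]
purple top top z 0.042 all (array([ 0.4523, -0.205 ]), 0.0212, 147) med [ 0.4525 -0.2052]
purple scene top z 0.041 all (array([ 0.4546, -0.2048]), 0.0222, 331) med [ 0.4546 -0.2048]
crucR top top z 0.042 all (array([ 0.4417, -0.2876]), 0.0215, 165) med [ 0.4414 -0.2873]
crucR scene top z 0.042 all (array([ 0.4444, -0.2895]), 0.0226, 355) med [ 0.444  -0.2877]
wood top [0.6073 0.2009] [0.1081 0.1613] 1.18 ztop 0.020 centre z 0.004
wood scene [0.6092 0.2016] [0.1114 0.1617] 1.47 ztop 0.020 centre z 0.004
steel top [0.6057 0.0029] [0.111  0.1609] 0.12 ztop 0.020 centre z 0.004
steel scene [0.607  0.0021] [0.1121 0.1615] 0.14 ztop 0.019 centre z 0.004
case top [ 0.595  -0.2189] [0.1499 0.1132] 82.58 ztop 0.060 centre z 0.056
 bar ((0.5620535016059875, -0.21370120346546173), (0.05825691670179367, 0.01221764087677002), 82.69252014160156) 0.07500843474108419 127
case scene [ 0.5966 -0.2191] [0.1486 0.1158] 82.1 ztop 0.060 centre z 0.056
 bar ((0.5627664923667908, -0.2140660583972931), (0.05769580602645874, 0.01428444217890501), 81.21290588378906) 0.07564419620997923 226
```

View pics/crop.png

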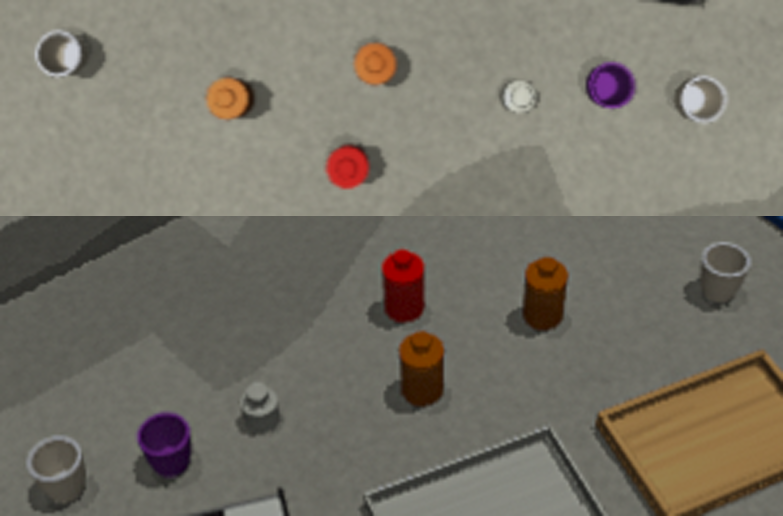

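The crop confirms white crucibles at (60,52) and (702,99), amber bottles at (229,98) and (375,63), and the weight at (520,96). Red (347,165) and purple (610,85) stay put. Heights match the text to within 2 mm and the cover is about 8 mm ajar. First move: above the robot side of the bar.

```bash
cat > go.py <<'E'
import sys; from h import *
# args: x,y,z,thetadeg ... -> deltas in the present tool frame (theta: heading of tool x)
s=ctrl.read_state();w,a,b,c=s["ee_rot"];th=2*np.arctan2(b,a);th=(th+np.pi)%(2*np.pi)-np.pi
p=s["position"];print("t %.1f"%s["time"],p.round(4),"th %.1f"%np.degrees(th),"open %.2f ff %.1f"%(s["opening"],s["finger_force"]),s["ft_force"].round(1))
from scipy.spatial.transform import Rotation as Ro
R=Ro.from_quat([a,b,c,w])
for g in sys.argv[1:]:
    x,y,z,t=map(float,g.split(","));d=R.inv().apply(np.array([x,y,z])-p)
    k=th-np.radians(t);k=(k+np.pi)%(2*np.pi)-np.pi
    print(g,"->",d.round(4),round(k,3))
E
python3 go.py 0.518,-0.208,0.15,-7.6 0.518,-0.208,0.066,-7.6
```

```text
t 0.1 [ 0.2568 -0.5692  0.2306] th 24.3 open 1.00 ff 0.0 [-0.3 -1.  -0.2]
0.518,-0.208,0.15,-7.6 -> [ 0.3866 -0.2218  0.0809] 0.556
0.518,-0.208,0.066,-7.6 -> [ 0.3866 -0.2216  0.1649] 0.556
```

>>> apply_moves([
  [0.387,-0.222,0.08,0.556,1],
  [0.387,-0.222,0.08,0.556,1],
  [0.387,-0.222,0.08,0.556,1],
  [0.387,-0.222,0.08,0.556,1],
  [0.387,-0.222,0.08,0.556,1],
  [0.387,-0.222,0.08,0.556,1],
  [0.387,-0.222,0.08,0.556,1],
  [0.387,-0.222,0.08,0.556,1],
  [0.387,-0.222,0.08,0.556,1],
  [0.387,-0.222,0.08,0.556,1],
  [0.387,-0.222,0.08,0.556,1],
  [0.387,-0.222,0.08,0.556,1],
], force=60)

```text
time: 1.1
position: [0.5211, -0.2028, 0.1499]
ee_rot: [-0.001, 0.998, -0.064, -0.0]
ft_force: [-0.9, 0.2, -0.2]
opening: 0.001
finger_force: 0.0
```

```bash
python3 go.py 0.518,-0.208,0.066,-7.6
```

```text
t 1.1 [ 0.5211 -0.2028  0.1499] th -7.3 open 0.00 ff 0.0 [-0.9  0.2 -0.2]
0.518,-0.208,0.066,-7.6 -> [-0.0024  0.0057  0.0839] 0.005
```

>>> apply_moves([
  [0,0,0.04,0,1],
  [0,0,0.084,0,1],
  [0,0,0.084,0,1],
  [0,0,0.084,0,1],
  [0.015,0,0.084,0,1],
  [0.025,0,0.084,0,1],
  [0.035,0,0.084,0,1],
  [0.045,0,0.084,0,1],
  [0.055,0,0.084,0,1],
  [0.065,0,0.084,0,1],
  [0.075,0,0.084,0,1],
  [0.085,0,0.084,0,1],
])

```text
time: 2.1
position: [0.6037, -0.2195, 0.0675]
ee_rot: [0.0, 0.998, -0.066, 0.0]
ft_force: [-2.6, -0.8, 1.4]
opening: 0.002
finger_force: 1.0
```

```bash
python3 go.py 0.6171,-0.2212,0.066,-7.6
```

```text
t 2.1 [ 0.6037 -0.2195  0.0675] th -7.6 open 0.00 ff 1.0 [-2.6 -0.8  1.4]
0.6171,-0.2212,0.066,-7.6 -> [ 0.0135 -0.0001  0.0015] 0.001
```

>>> apply_moves([
  [0.008,0,0,0,1],
  [0.013,0,0,0,1],
  [0.016,0,0,0,1],
  [0.018,0,0,0,1],
  [0.018,0,0,0,1],
])

```text
time: 2.52
position: [0.6209, -0.2217, 0.0671]
ee_rot: [-0.0, 0.998, -0.066, 0.0]
ft_force: [0.1, -0.4, -0.7]
opening: -0.001
finger_force: 0.0
```

```bash
cat > bar.py <<'E'
from h import *
import sys
im,d,c=grab("top");P=cloud(c,d).reshape(-1,3)
o=np.array([.5918,-.2185]);t=np.radians(-7.6);ex=np.array([np.cos(t),np.sin(t)]);ey=np.array([-ex[1],ex[0]])
L=np.c_[(P[:,:2]-o)@ex,(P[:,:2]-o)@ey,P[:,2]]
m=(abs(L[:,1])<.06)&(L[:,2]>.053)&(L[:,2]<.064);Q=L[m&(abs(L[:,0])<.2)]
print("cover x range",Q[:,0].min(),Q[:,0].max(),"-> travel about",Q[:,0].max()-.0525)
E
python3 bar.py; python3 go.py
```

```text
cover x range -0.05289111224270014 0.13628905577662057 -> travel about 0.08378905577662057
t 2.6 [ 0.6207 -0.2217  0.0672] th -7.6 open 0.00 ff 0.0 [0.2 0.6 0.5]
```

```bash
python3 go.py 0.621,-0.2217,0.12,-7.6 0.4415,-0.1245,0.12,-7.6 0.4415,-0.1245,0.0,-7.6
```

```text
t 2.6 [ 0.6207 -0.2217  0.0672] th -7.6 open 0.00 ff 0.0 [0.2 0.6 0.5]
0.621,-0.2217,0.12,-7.6 -> [ 0.0003 -0.0001 -0.0528] 0.0
0.4415,-0.1245,0.12,-7.6 -> [-0.1904 -0.0727 -0.0529] 0.0
0.4415,-0.1245,0.0,-7.6 -> [-0.1905 -0.0727  0.0671] 0.0
```

>>> apply_moves([
  [-0.01,0,-0.04,0,1],
  [-0.02,0,-0.053,0,1],
  [-0.19,-0.073,-0.053,0,-0.4],
  [-0.19,-0.073,-0.053,0,-0.4],
  [-0.19,-0.073,-0.053,0,-0.4],
  [-0.19,-0.073,-0.053,0,-0.4],
  [-0.19,-0.073,-0.053,0,-0.4],
  [-0.19,-0.073,-0.053,0,-0.4],
  [-0.19,-0.073,-0.053,0,-0.4],
  [-0.19,-0.073,-0.053,0,-0.4],
])

```text
time: 3.4
position: [0.4434, -0.1249, 0.1209]
ee_rot: [0.0, 0.998, -0.066, 0.001]
ft_force: [-0.2, -0.6, 0.0]
opening: 0.699
finger_force: 0.0
```

```bash
python3 go.py 0.4415,-0.1245,0.0,-7.6
python3 - <<'E'
from h import *
im,d,c=grab("scene"); cv2.imwrite("pics/w1.png",cv2.resize(im[130:330,80:350],None,fx=2.8,fy=2.8,interpolation=2))
E
```

```text
t 3.4 [ 0.4434 -0.1249  0.1209] th -7.6 open 0.70 ff 0.0 [-0.2 -0.6  0. ]
0.4415,-0.1245,0.0,-7.6 -> [-0.0022 -0.0002  0.1209] 0.0
```

View pics/w1.png

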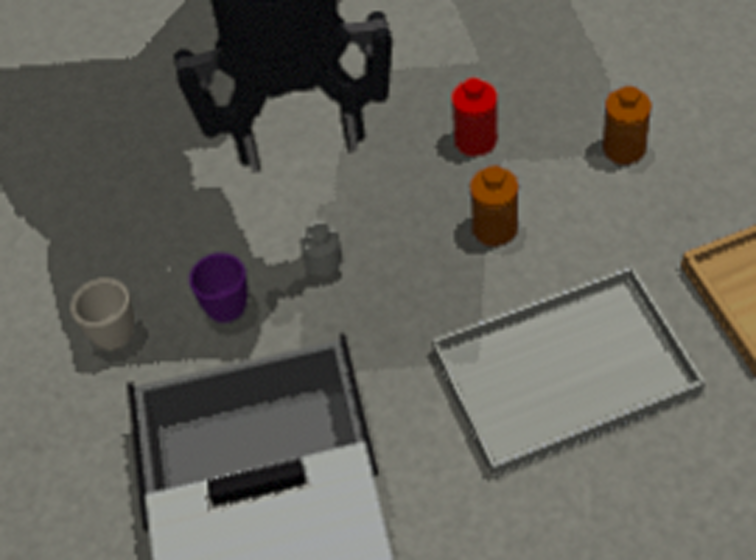

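The case is open, with the bar at (257,481), and the fingers are over the weight at (319,255), clear of the purple cup. Next: descend and grip.

>>> apply_moves([
  [0,0,0.04,0,-0.4],
  [0,0,0.08,0,-0.4],
  [0,0,0.105,0,-0.4],
  [0,0,0.118,0,-0.4],
  [0,0,0.12,0,-0.4],
  [0,0,0.12,0,-0.4],
  [0,0,0.12,0,1],
  [0,0,0.12,0,1],
  [0,0,0.12,0,1],
  [0,0,0.12,0,1],
  [0,0,0.12,0,1],
  [0,0,0.12,0,1],
], force=60)

```text
time: 4.45
position: [0.443, -0.1248, 0.0017]
ee_rot: [0.0, 0.998, -0.066, 0.001]
ft_force: [-1.0, -1.5, 7.2]
opening: 0.328
finger_force: 59.3
```

```bash
python3 go.py 0.5839,-0.2174,0.12,-7.6  0.5839,-0.2174,0.009,-7.6
```

```text
t 4.5 [ 0.443  -0.1248  0.0017] th -7.6 open 0.33 ff 59.3 [-1.  -1.5  7.2]
0.5839,-0.2174,0.12,-7.6 -> [ 0.1522  0.0733 -0.1179] 0.001
0.5839,-0.2174,0.009,-7.6 -> [ 0.1519  0.0733 -0.0069] 0.001
```

>>> apply_moves([
  [0,0,-0.02,0,1],
  [0,0,-0.06,0,1],
  [0,0,-0.1,0,1],
  [0.03,0.014,-0.1,0,1],
  [0.06,0.029,-0.1,0,1],
  [0.09,0.043,-0.1,0,1],
  [0.12,0.058,-0.1,0,1],
  [0.14,0.067,-0.1,0,1],
  [0.152,0.073,-0.1,0,1],
  [0.152,0.073,-0.1,0,1],
  [0.152,0.073,-0.1,0,1],
])

```text
time: 5.37
position: [0.5827, -0.2168, 0.1004]
ee_rot: [-0.0, 0.998, -0.066, -0.0]
ft_force: [0.3, 0.6, -2.6]
opening: 0.332
finger_force: 60.1
```

```bash
python3 go.py 0.5839,-0.2174,0.0075,-7.6
python3 - <<'E'
from h import *
im,d,c=grab("scene"); cv2.imwrite("pics/w2.png",cv2.resize(im[130:330,80:350],None,fx=2.8,fy=2.8,interpolation=2))
E
```

```text
t 5.4 [ 0.5827 -0.2168  0.1004] th -7.6 open 0.33 ff 60.1 [ 0.3  0.6 -2.6]
0.5839,-0.2174,0.0075,-7.6 -> [0.0013 0.0005 0.0929] 0.0
```

View pics/w2.png

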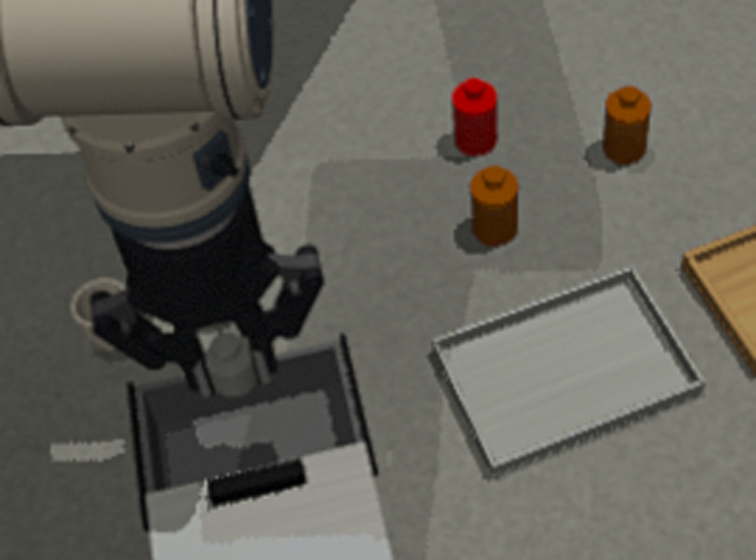

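Weight held upright at (228,362) over the opening, clear of the bar at (257,481). Lowering it.

>>> apply_moves([
  [0.001,0,0.02,0,1],
  [0.001,0,0.045,0,1],
  [0.001,0,0.065,0,1],
  [0.001,0,0.08,0,1],
  [0.001,0,0.087,0,1],
  [0.001,0,0.091,0,1],
  [0.001,0,0.092,0,1],
  [0.001,0,0.092,0,1],
])

```text
time: 6.08
position: [0.5843, -0.217, 0.0089]
ee_rot: [0.0, 0.998, -0.066, 0.0]
ft_force: [0.2, 1.1, -3.2]
opening: 0.329
finger_force: 60.1
```

```bash
python3 go.py
```

```text
t 6.1 [ 0.5843 -0.217   0.0089] th -7.6 open 0.33 ff 60.1 [ 0.2  1.1 -3.2]
```

>>> apply_moves([
  [0,0,0.001,0,1],
  [0,0,0.002,0,1],
  [0,0,0.0025,0,1],
  [0,0,0.0025,0,1],
])

```text
time: 6.42
position: [0.5845, -0.2171, 0.0067]
ee_rot: [0.0, 0.998, -0.066, 0.001]
ft_force: [-0.4, 1.3, 4.1]
opening: 0.33
finger_force: 60.8
```

>>> apply_moves([
  [0,0,0,0,0],
  [0,0,0,0,0],
  [0,0,0,0,-0.3],
  [0,0,0,0,-0.3],
  [0,0,0,0,-0.3],
  [0,0,-0.03,0,-0.3],
  [0,0,-0.06,0,-0.3],
  [0,0,-0.1,0,-0.3],
  [0,0,-0.1,0,-0.3],
  [0,0,-0.1,0,0.5],
])

```text
time: 7.25
position: [0.5857, -0.2176, 0.1085]
ee_rot: [0.001, 0.998, -0.066, 0.003]
ft_force: [0.7, 1.2, -0.8]
opening: 0.528
finger_force: 0.0
```

```bash
python3 go.py 0.718,-0.2352,0.12,-7.6 0.718,-0.2352,0.066,-7.6
python3 - <<'E'
from h import *
im,d,c=grab("scene"); cv2.imwrite("pics/w3.png",cv2.resize(im[200:350,80:250],None,fx=4,fy=4,interpolation=2))
im,d,c=grab("top"); cv2.imwrite("pics/w3t.png",cv2.resize(im[110:240,290:440],None,fx=4,fy=4,interpolation=2))
E
```

```text
t 7.2 [ 0.5857 -0.2176  0.1085] th -7.6 open 0.53 ff 0.0 [ 0.7  1.2 -0.8]
0.718,-0.2352,0.12,-7.6 -> [ 0.1335  0.     -0.0108] 0.0
0.718,-0.2352,0.066,-7.6 -> [ 1.332e-01 -1.000e-04  4.320e-02] 0.0
```

View pics/w3.png

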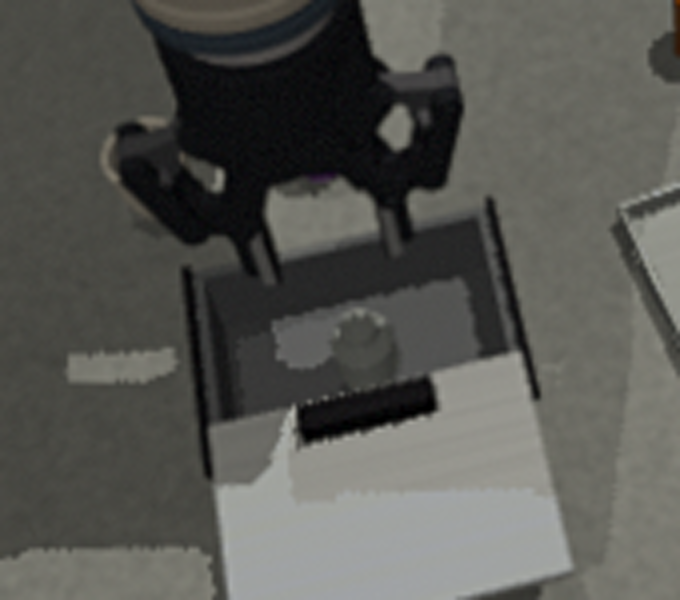

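The weight stands upright in the case at (362,350). Now the shut fingers go beyond the bar to push the cover closed.

>>> apply_moves([
  [0.04,0,-0.012,0,1],
  [0.08,0,-0.012,0,1],
  [0.088,0,-0.012,0,1],
  [0.088,0,-0.012,0,1],
  [0.088,0,-0.012,0,1],
  [0.088,0,0.02,0,1],
  [0.088,0,0.043,0,1],
  [0.088,0,0.043,0,1],
  [0.088,0,0.043,0,1],
  [0.08,0,0.043,0,1],
  [0.072,0,0.043,0,1],
  [0.06,0,0.043,0,1],
])

```text
time: 8.35
position: [0.6426, -0.2247, 0.0628]
ee_rot: [0.0, 0.998, -0.066, 0.0]
ft_force: [2.2, -0.2, -0.7]
opening: 0.001
finger_force: 1.0
```

```bash
python3 go.py 0.571,-0.2157,0.066,-7.6
```

```text
t 8.3 [ 0.6426 -0.2247  0.0628] th -7.6 open 0.00 ff 1.0 [ 2.2 -0.2 -0.7]
0.571,-0.2157,0.066,-7.6 -> [-0.0722  0.0006 -0.0033] 0.0
```

>>> apply_moves([
  [-0.01,0,-0.002,0,1],
  [-0.02,0,-0.002,0,1],
  [-0.03,0,-0.002,0,1],
  [-0.04,0,-0.002,0,1],
  [-0.05,0,-0.002,0,1],
  [-0.058,0,-0.002,0,1],
  [-0.064,0,-0.002,0,1],
  [-0.068,0,-0.002,0,1],
  [-0.07,0,-0.002,0,1],
  [-0.07,0,-0.002,0,1],
])

```text
time: 9.18
position: [0.5734, -0.2155, 0.0647]
ee_rot: [-0.0, 0.998, -0.066, -0.0]
ft_force: [0.1, -0.1, 0.1]
opening: -0.002
finger_force: 0.0
```

>>> apply_moves([
  [-0.001,0,0,0,1],
  [-0.002,0,0,0,1],
  [-0.002,0,0,0,1],
])

```text
time: 9.43
position: [0.5721, -0.2153, 0.0647]
ee_rot: [0.0, 0.998, -0.066, 0.0]
ft_force: [1.2, -1.0, -0.0]
opening: -0.001
finger_force: 0.5
```

>>> apply_moves([
  [-0.001,0,0,0,1],
  [-0.0015,0,0,0,1],
  [-0.0015,0,0,0,1],
])

```text
time: 9.68
position: [0.5705, -0.2151, 0.0647]
ee_rot: [0.0, 0.998, -0.066, -0.0]
ft_force: [1.2, -0.5, -0.4]
opening: -0.003
finger_force: 0.6
```

```bash
python3 bar.py; python3 go.py
```

```text
cover x range -0.05299900702692248 0.05128962787409975 -> travel about -0.0012103721259002498
t 9.7 [ 0.5705 -0.2151  0.0647] th -7.6 open 0.00 ff 0.7 [ 2.5 -1.1  0.1]
```

>>> apply_moves([
  [-0.001,0,0,0,1],
  [-0.002,0,0,0,1],
  [-0.002,0,0,0,1],
])

```text
time: 9.98
position: [0.5703, -0.2152, 0.065]
ee_rot: [0.0, 0.998, -0.066, 0.002]
ft_force: [7.9, -0.8, -6.0]
opening: -0.0
finger_force: 3.7
```

>>> apply_moves([
  [-0.001,0,0,0,1],
  [-0.001,0,0,0,1],
  [-0.001,0,0,0,1],
])

```text
time: 10.23
position: [0.5703, -0.2152, 0.0652]
ee_rot: [0.001, 0.998, -0.066, 0.003]
ft_force: [10.0, -1.5, -6.7]
opening: 0.002
finger_force: 5.0
```

```bash
python3 bar.py; python3 go.py
```

```text
cover x range -0.053011756897935226 0.05169799353535544 -> travel about -0.0008020064646445599
t 10.3 [ 0.5703 -0.2152  0.0652] th -7.6 open 0.00 ff 5.0 [ 9.7 -1.2 -7.1]
```

The cover is shut against its stop. Next is the right crucible.

```bash
python3 go.py 0.4425,-0.288,0.14,0
```

```text
t 10.3 [ 0.5703 -0.2152  0.0652] th -7.6 open 0.00 ff 5.0 [ 9.7 -1.2 -7.1]
0.4425,-0.288,0.14,0 -> [-0.1167  0.0891 -0.0754] -0.132
```

>>> apply_moves([
  [0.006,0,0,0,1],
  [0.01,0,-0.03,0,1],
  [0.01,0,-0.06,0,0.6],
  [-0.114,0.089,-0.075,-0.132,-0.4],
  [-0.114,0.089,-0.075,-0.132,-0.4],
  [-0.114,0.089,-0.075,-0.132,-0.4],
  [-0.114,0.089,-0.075,-0.132,-0.4],
  [-0.114,0.089,-0.075,-0.132,-0.4],
  [-0.114,0.089,-0.075,-0.132,-0.4],
  [-0.114,0.089,-0.075,-0.132,-0.4],
  [-0.114,0.089,-0.075,-0.132,-0.4],
], force=40)

```text
time: 11.2
position: [0.4436, -0.2876, 0.1398]
ee_rot: [-0.0, 1.0, 0.0, 0.0]
ft_force: [-0.4, 0.0, 0.4]
opening: 0.7
finger_force: 0.0
```

```bash
python3 bar.py; python3 go.py 0.4425,-0.288,0.01,0
```

```text
cover x range -0.05311788435579631 0.052115032869824586 -> travel about -0.00038496713017541206
t 11.2 [ 0.4437 -0.2875  0.1397] th 0.1 open 0.70 ff 0.0 [-0.2  1.  -0. ]
0.4425,-0.288,0.01,0 -> [-0.0012  0.0005  0.1297] 0.001
```

>>> apply_moves([
  [-0.001,0,0.04,0,-0.4],
  [-0.001,0,0.08,0,-0.4],
  [-0.001,0,0.11,0,-0.4],
  [-0.001,0,0.125,0,-0.4],
  [-0.001,0,0.128,0,-0.4],
  [-0.001,0,0.128,0,-0.4],
  [-0.001,0,0.128,0,0.5],
  [-0.001,0,0.128,0,1],
  [-0.001,0,0.128,0,1],
  [-0.001,0,0.128,0,1],
  [-0.001,0,0.128,0,1],
], force=40)

```text
time: 12.17
position: [0.4429, -0.2885, 0.0132]
ee_rot: [0.001, 1.0, -0.0, 0.001]
ft_force: [-0.1, 0.9, 8.4]
opening: 0.47
finger_force: 40.8
```

```bash
python3 go.py 0.5823,-0.0325,0.1,0
```

```text
t 12.2 [ 0.4429 -0.2885  0.0132] th -0.0 open 0.47 ff 40.8 [-0.1  0.9  8.4]
0.5823,-0.0325,0.1,0 -> [ 0.1395 -0.2559 -0.0869] -0.0
```

>>> apply_moves([
  [0,0,-0.02,0,1],
  [0,0,-0.055,0,1],
  [0,0,-0.095,0,1],
  [0.012,-0.025,-0.11,0,1],
  [0.03,-0.055,-0.11,0,1],
  [0.049,-0.09,-0.11,0,1],
  [0.068,-0.125,-0.11,0,1],
  [0.087,-0.16,-0.11,0,1],
  [0.106,-0.195,-0.11,0,1],
  [0.125,-0.23,-0.11,0,1],
  [0.136,-0.25,-0.11,0,1],
  [0.14,-0.256,-0.11,0,1],
])

```text
time: 13.17
position: [0.5836, -0.0287, 0.1225]
ee_rot: [-0.0, 1.0, 0.002, 0.001]
ft_force: [0.6, -1.0, -0.8]
opening: 0.475
finger_force: 40.7
```

```bash
python3 go.py 0.5823,-0.0325,0.016,0
```

```text
t 13.2 [ 0.5836 -0.0287  0.1225] th 0.2 open 0.47 ff 40.7 [ 0.6 -1.  -0.8]
0.5823,-0.0325,0.016,0 -> [-0.0016  0.0038  0.1065] 0.003
```

>>> apply_moves([
  [0,0,0.03,0,1],
  [0,0,0.06,0,1],
  [0,0,0.085,0,1],
  [0,0,0.098,0,1],
  [0,0,0.103,0,1],
  [0,0,0.103,0,1],
  [0,0,0.104,0,1],
  [0,0,0.105,0,1],
  [0,0,0.106,0,1],
  [0,0,0.106,0,1],
])

```text
time: 14.0
position: [0.5825, -0.0321, 0.0168]
ee_rot: [0.0, 1.0, -0.0, 0.001]
ft_force: [-0.6, -0.2, -1.7]
opening: 0.469
finger_force: 40.7
```

```bash
python3 go.py
```

```text
t 14.0 [ 0.5825 -0.0321  0.0168] th -0.0 open 0.47 ff 40.7 [-0.6 -0.2 -1.7]
```

>>> apply_moves([
  [0,0,0.001,0,1],
  [0,0,0.001,0,1],
  [0,0,0.0015,0,1],
  [0,0,0.0015,0,1],
])

```text
time: 14.33
position: [0.5826, -0.032, 0.0161]
ee_rot: [0.0, 1.0, -0.0, 0.001]
ft_force: [-3.6, -0.1, 13.0]
opening: 0.474
finger_force: 41.6
```

>>> apply_moves([
  [0,0,0,0,-0.1],
  [0,0,0,0,-0.2],
  [0,0,0,0,-0.45],
  [0,0,0,0,-0.45],
  [0,0,0,0,-0.45],
  [0,0,-0.03,0,-0.45],
  [0,0,-0.06,0,-0.45],
  [0,0,-0.1,0,-0.45],
  [0,0,-0.12,0,-0.45],
  [0,0,-0.12,0,-0.45],
])

```text
time: 15.17
position: [0.5851, -0.0322, 0.1392]
ee_rot: [0.0, 1.0, -0.0, 0.004]
ft_force: [0.6, 0.2, 0.7]
opening: 0.725
finger_force: 0.0
```

```bash
python3 go.py 0.4668,0.0075,0.14,0
```

```text
t 15.2 [ 0.5851 -0.0322  0.1392] th -0.0 open 0.72 ff 0.0 [0.6 0.2 0.7]
0.4668,0.0075,0.14,0 -> [-0.1182 -0.0397 -0.0018] -0.0
```

>>> apply_moves([
  [-0.04,-0.013,0,0,-0.45],
  [-0.08,-0.027,0,0,-0.45],
  [-0.118,-0.04,0,0,-0.45],
  [-0.119,-0.04,0,0,-0.45],
  [-0.119,-0.04,0,0,-0.45],
  [-0.119,-0.04,0,0,-0.45],
  [-0.119,-0.04,0,0,-0.45],
], force=40)

```text
time: 15.75
position: [0.4645, 0.0079, 0.1344]
ee_rot: [0.0, 1.0, -0.0, 0.001]
ft_force: [0.8, -0.4, -0.1]
opening: 0.728
finger_force: 0.0
```

```bash
python3 go.py 0.4668,0.0075,0.012,0;python3 - <<'E'
from h import *
im,d,c=grab("scene"); cv2.imwrite("pics/c1.png",cv2.resize(im[110:320,190:430],None,fx=2.8,fy=2.8,interpolation=2))
E
```

```text
t 15.8 [0.4645 0.0079 0.1344] th -0.0 open 0.73 ff 0.0 [ 0.8 -0.4 -0.1]
0.4668,0.0075,0.012,0 -> [0.0022 0.0004 0.1224] -0.0
```

View pics/c1.png

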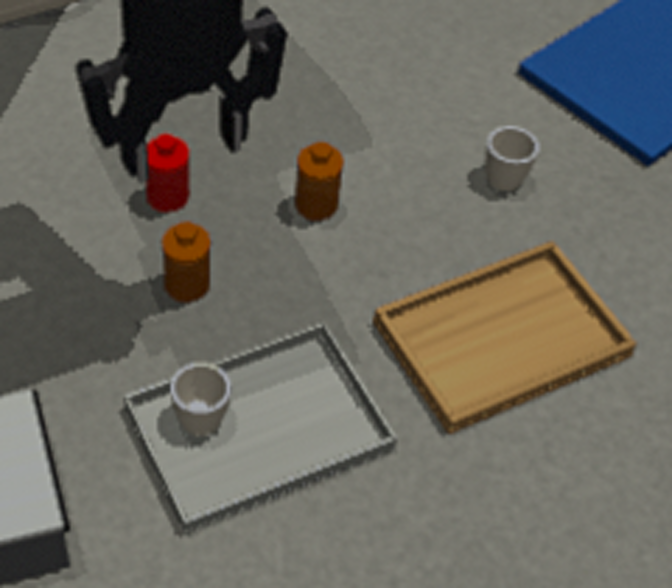

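The crucible stands upright in the steel tray at (200,405), and the fingers are over the amber bottle at (187,262). Descend and grip.

>>> apply_moves([
  [0.002,0,0.03,0,-0.45],
  [0.002,0,0.06,0,-0.45],
  [0.002,0,0.09,0,-0.45],
  [0.002,0,0.112,0,-0.45],
  [0.002,0,0.119,0,-0.45],
  [0.002,0,0.119,0,-0.45],
  [0.002,0,0.119,0,0.5],
  [0.002,0,0.119,0,1],
  [0.002,0,0.119,0,1],
  [0.002,0,0.119,0,1],
  [0.002,0,0.119,0,1],
], force=40)

```text
time: 16.72
position: [0.4661, 0.008, 0.0166]
ee_rot: [0.0, 1.0, -0.0, 0.001]
ft_force: [-0.0, -0.6, 8.4]
opening: 0.408
finger_force: 40.6
```

```bash
python3 go.py 0.584,0.166,0.13,1.2
```

```text
t 16.7 [0.4661 0.008  0.0166] th -0.0 open 0.41 ff 40.6 [-0.  -0.6  8.4]
0.584,0.166,0.13,1.2 -> [ 0.1182 -0.158  -0.1131] -0.021
```

>>> apply_moves([
  [0,0,-0.02,0,1],
  [0,0,-0.055,0,1],
  [0,0,-0.09,0,1],
  [0.014,-0.018,-0.1,0,1],
  [0.034,-0.046,-0.1,0,1],
  [0.055,-0.074,-0.1,0,1],
  [0.076,-0.102,-0.1,0,1],
  [0.097,-0.13,-0.1,0,1],
  [0.112,-0.15,-0.1,0,1],
  [0.118,-0.158,-0.1,0,1],
  [0.118,-0.158,-0.1,0,1],
  [0.118,-0.158,-0.1,0,1],
])

```text
time: 17.72
position: [0.582, 0.1657, 0.1151]
ee_rot: [0.0, 1.0, 0.0, -0.001]
ft_force: [-0.5, -1.1, -1.9]
opening: 0.413
finger_force: 40.2
```

```bash
python3 go.py 0.584,0.166,0.0226,0
```

```text
t 17.7 [0.582  0.1657 0.1151] th 0.0 open 0.41 ff 40.2 [-0.5 -1.1 -1.9]
0.584,0.166,0.0226,0 -> [ 0.0022 -0.0004  0.0925] 0.001
```

>>> apply_moves([
  [0.002,0,0.025,0,1],
  [0.002,0,0.05,0,1],
  [0.002,0,0.072,0,1],
  [0.002,0,0.085,0,1],
  [0.002,0,0.089,0,1],
  [0.002,0,0.09,0,1],
  [0.002,0,0.091,0,1],
  [0.002,0,0.092,0,1],
  [0.002,0,0.0925,0,1],
  [0.002,0,0.0925,0,1],
])

```text
time: 18.55
position: [0.5854, 0.1662, 0.0237]
ee_rot: [-0.0, 1.0, -0.0, 0.001]
ft_force: [-0.3, 0.5, -0.1]
opening: 0.41
finger_force: 40.2
```

```bash
python3 go.py
```

```text
t 18.6 [0.5854 0.1662 0.0237] th -0.0 open 0.41 ff 40.2 [-0.3  0.5 -0.1]
```

>>> apply_moves([
  [0,0,0.001,0,1],
  [0,0,0.0015,0,1],
  [0,0,0.0015,0,1],
])

```text
time: 18.8
position: [0.5855, 0.1663, 0.0226]
ee_rot: [-0.0, 1.0, -0.0, 0.001]
ft_force: [-2.3, -1.1, 8.7]
opening: 0.408
finger_force: 41.1
```

>>> apply_moves([
  [0,0,0,0,0],
  [0,0,0,0,-0.2],
  [0,0,0,0,-0.4],
  [0,0,0,0,-0.4],
  [0,0,0,0,-0.4],
  [0,0,-0.03,0,-0.4],
  [0,0,-0.06,0,-0.4],
  [0,0,-0.1,0,-0.4],
  [0,0,-0.115,0,-0.4],
  [0,0,-0.115,0,-0.4],
])

```text
time: 19.63
position: [0.5877, 0.1668, 0.1409]
ee_rot: [-0.001, 1.0, -0.0, 0.004]
ft_force: [0.3, -0.3, -0.5]
opening: 0.698
finger_force: 0.0
```

```bash
python3 go.py 0.4325,0.135,0.14,0
```

```text
t 19.6 [0.5877 0.1668 0.1409] th -0.0 open 0.70 ff 0.0 [ 0.3 -0.3 -0.5]
0.4325,0.135,0.14,0 -> [-0.1552  0.0319 -0.0004] -0.0
```

>>> apply_moves([
  [-0.04,0.008,0,0,-0.4],
  [-0.08,0.016,0,0,-0.4],
  [-0.12,0.024,0,0,-0.4],
  [-0.154,0.032,0,0,-0.4],
  [-0.154,0.032,0,0,-0.4],
  [-0.154,0.032,0,0,-0.4],
  [-0.154,0.032,0,0,-0.4],
  [-0.154,0.032,0,0,-0.4],
])

```text
time: 20.3
position: [0.4324, 0.1345, 0.1363]
ee_rot: [-0.0, 1.0, -0.0, 0.001]
ft_force: [0.7, -0.2, -0.2]
opening: 0.699
finger_force: 0.0
```

```bash
python3 go.py 0.4325,0.135,0.015,0
```

```text
t 20.3 [0.4324 0.1345 0.1363] th -0.0 open 0.70 ff 0.0 [ 0.7 -0.2 -0.2]
0.4325,0.135,0.015,0 -> [-0.     -0.0005  0.1213] -0.0
```

>>> apply_moves([
  [0,0,0.03,0,-0.4],
  [0,0,0.06,0,-0.4],
  [0,0,0.09,0,-0.4],
  [0,0,0.114,0,-0.4],
  [0,0,0.121,0,-0.4],
  [0,0,0.121,0,-0.4],
  [0,0,0.121,0,0.5],
  [0,0,0.121,0,1],
  [0,0,0.121,0,1],
  [0,0,0.121,0,1],
  [0,0,0.121,0,1],
], force=40)

```text
time: 21.22
position: [0.4319, 0.1344, 0.0164]
ee_rot: [-0.0, 1.0, -0.0, 0.001]
ft_force: [-0.3, 0.1, 7.5]
opening: 0.41
finger_force: 40.6
```

```bash
python3 go.py 0.632,0.237,0.13,0
```

```text
t 21.2 [0.4319 0.1344 0.0164] th -0.0 open 0.41 ff 40.6 [-0.3  0.1  7.5]
0.632,0.237,0.13,0 -> [ 0.2004 -0.1027 -0.113 ] -0.0
```

>>> apply_moves([
  [0,0,-0.02,0,1],
  [0,0,-0.055,0,1],
  [0,0,-0.09,0,1],
  [0.022,-0.011,-0.105,0,1],
  [0.052,-0.027,-0.105,0,1],
  [0.083,-0.043,-0.105,0,1],
  [0.114,-0.059,-0.105,0,1],
  [0.145,-0.075,-0.105,0,1],
  [0.176,-0.091,-0.105,0,1],
  [0.195,-0.1,-0.105,0,1],
  [0.2,-0.103,-0.105,0,1],
  [0.2,-0.103,-0.105,0,1],
])

```text
time: 22.22
position: [0.6316, 0.2376, 0.1203]
ee_rot: [-0.0, 1.0, 0.0, 0.0]
ft_force: [-0.7, -0.3, -0.2]
opening: 0.414
finger_force: 40.3
```

```bash
python3 go.py 0.632,0.237,0.0224,0
```

```text
t 22.2 [0.6316 0.2376 0.1203] th 0.0 open 0.41 ff 40.3 [-0.7 -0.3 -0.2]
0.632,0.237,0.0224,0 -> [0.0003 0.0006 0.0979] 0.0
```

>>> apply_moves([
  [0,0,0.025,0,1],
  [0,0,0.05,0,1],
  [0,0,0.075,0,1],
  [0,0,0.089,0,1],
  [0,0,0.094,0,1],
  [0,0,0.095,0,1],
  [0,0,0.096,0,1],
  [0,0,0.097,0,1],
  [0,0,0.098,0,1],
  [0,0,0.098,0,1],
])

```text
time: 23.05
position: [0.6315, 0.2372, 0.0233]
ee_rot: [-0.0, 1.0, -0.0, 0.001]
ft_force: [0.4, -0.6, -2.0]
opening: 0.413
finger_force: 40.3
```

```bash
python3 go.py
```

```text
t 23.1 [0.6315 0.2372 0.0233] th -0.0 open 0.41 ff 40.3 [ 0.4 -0.6 -2. ]
```

>>> apply_moves([
  [0,0,0.001,0,1],
  [0,0,0.0015,0,1],
  [0,0,0.0015,0,1],
])

```text
time: 23.3
position: [0.6316, 0.2373, 0.0225]
ee_rot: [-0.0, 1.0, -0.0, 0.001]
ft_force: [-2.8, -1.2, 9.0]
opening: 0.407
finger_force: 41.1
```

>>> apply_moves([
  [0,0,0,0,0],
  [0,0,0,0,-0.2],
  [0,0,0,0,-0.4],
  [0,0,0,0,-0.4],
  [0,0,0,0,-0.4],
  [0,0,-0.03,0,-0.4],
  [0,0,-0.06,0,-0.4],
  [0,0,-0.1,0,-0.4],
  [0,0,-0.115,0,-0.4],
  [0,0,-0.115,0,-0.4],
])

```text
time: 24.13
position: [0.6339, 0.2381, 0.141]
ee_rot: [-0.001, 1.0, -0.0, 0.004]
ft_force: [1.1, -0.2, -0.2]
opening: 0.702
finger_force: 0.0
```

```bash
python3 go.py 0.467,0.292,0.14,0
```

```text
t 24.1 [0.6339 0.2381 0.141 ] th -0.0 open 0.70 ff 0.0 [ 1.1 -0.2 -0.2]
0.467,0.292,0.14,0 -> [-0.1669 -0.0539 -0.0002] -0.0
```

>>> apply_moves([
  [-0.04,-0.013,0,0,-0.4],
  [-0.08,-0.026,0,0,-0.4],
  [-0.12,-0.039,0,0,-0.4],
  [-0.15,-0.049,0,0,-0.4],
  [-0.166,-0.054,0,0,-0.4],
  [-0.166,-0.054,0,0,-0.4],
  [-0.166,-0.054,0,0,-0.4],
  [-0.166,-0.054,0,0,-0.4],
  [-0.166,-0.054,0,0,-0.4],
])

```text
time: 24.88
position: [0.4665, 0.291, 0.1358]
ee_rot: [-0.0, 1.0, -0.001, 0.0]
ft_force: [-0.3, 0.2, 0.0]
opening: 0.701
finger_force: 0.0
```

```bash
python3 go.py 0.467,0.292,0.012,0;python3 - <<'E'
from h import *
im,d,c=grab("scene"); cv2.imwrite("pics/c2.png",cv2.resize(im[110:320,190:430],None,fx=2.8,fy=2.8,interpolation=2))
E
```

```text
t 24.9 [0.4665 0.291  0.1358] th -0.1 open 0.70 ff 0.0 [-0.3  0.2  0. ]
0.467,0.292,0.012,0 -> [ 0.0003 -0.001   0.1238] -0.001
```

View pics/c2.png

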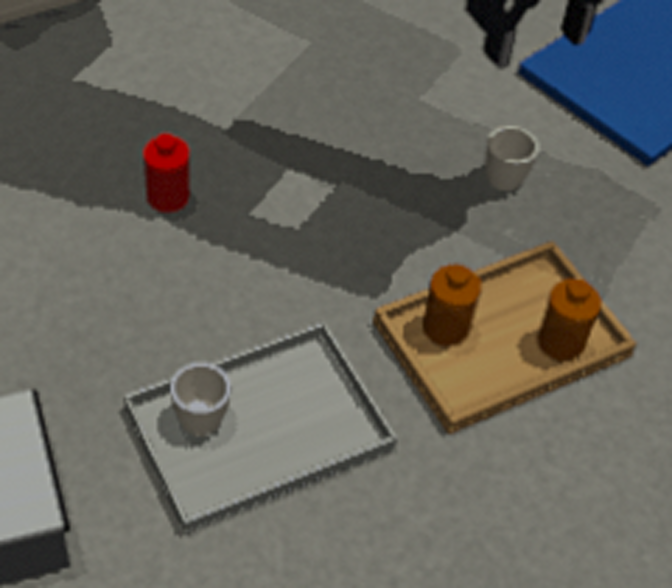

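Both bottles stand upright in the wooden tray at (453,307) and (570,322). The gripper is over the last crucible at (511,158).

>>> apply_moves([
  [0,-0.001,0.03,0,-0.4],
  [0,-0.001,0.06,0,-0.4],
  [0,-0.001,0.09,0,-0.4],
  [0,-0.001,0.114,0,-0.4],
  [0,-0.001,0.124,0,-0.4],
  [0,-0.001,0.124,0,-0.4],
  [0,-0.001,0.124,0,0.5],
  [0,-0.001,0.124,0,1],
  [0,-0.001,0.124,0,1],
  [0,-0.001,0.124,0,1],
  [0,-0.001,0.124,0,1],
], force=40)

```text
time: 25.85
position: [0.4656, 0.2925, 0.0129]
ee_rot: [-0.001, 1.0, -0.0, 0.001]
ft_force: [1.1, -0.3, 3.2]
opening: 0.472
finger_force: 40.5
```

```bash
python3 go.py 0.63,0.04,0.13,0
```

```text
t 25.9 [0.4656 0.2925 0.0129] th -0.0 open 0.47 ff 40.5 [ 1.1 -0.3  3.2]
0.63,0.04,0.13,0 -> [ 0.1646  0.2524 -0.117 ] -0.0
```

>>> apply_moves([
  [0,0,-0.02,0,1],
  [0,0,-0.055,0,1],
  [0,0,-0.095,0,1],
  [0,0,-0.125,0,1],
  [0.018,0.028,-0.125,0,1],
  [0.038,0.059,-0.125,0,1],
  [0.058,0.09,-0.125,0,1],
  [0.078,0.12,-0.125,0,1],
  [0.098,0.15,-0.125,0,1],
  [0.118,0.181,-0.125,0,1],
  [0.138,0.212,-0.125,0,1],
  [0.155,0.238,-0.125,0,1],
])

```text
time: 26.85
position: [0.621, 0.0519, 0.1375]
ee_rot: [0.0, 1.0, -0.0, 0.001]
ft_force: [0.2, 0.8, -0.5]
opening: 0.465
finger_force: 40.5
```

>>> apply_moves([
  [0.009,0.014,0,0,1],
  [0.009,0.014,0,0,1],
  [0.009,0.014,0,0,1],
])

```text
time: 27.1
position: [0.6287, 0.0398, 0.1369]
ee_rot: [-0.0, 1.0, -0.001, -0.0]
ft_force: [0.7, 1.5, -0.6]
opening: 0.465
finger_force: 40.5
```

```bash
python3 go.py 0.63,0.04,0.0159,0
```

```text
t 27.1 [0.6287 0.0398 0.1369] th -0.1 open 0.47 ff 40.5 [ 0.7  1.5 -0.6]
0.63,0.04,0.0159,0 -> [ 0.0013 -0.0002  0.121 ] -0.002
```

>>> apply_moves([
  [0,0,0.03,0,1],
  [0,0,0.06,0,1],
  [0,0,0.088,0,1],
  [0,0,0.108,0,1],
  [0,0,0.116,0,1],
  [0,0,0.117,0,1],
  [0,0,0.118,0,1],
  [0,0,0.119,0,1],
  [0,0,0.12,0,1],
  [0,0,0.12,0,1],
])

```text
time: 27.93
position: [0.6297, 0.0402, 0.018]
ee_rot: [-0.0, 1.0, -0.0, 0.001]
ft_force: [0.5, 0.5, 0.3]
opening: 0.465
finger_force: 40.5
```

```bash
python3 go.py
```

```text
t 27.9 [0.6297 0.0402 0.018 ] th -0.0 open 0.46 ff 40.5 [0.5 0.5 0.3]
```

>>> apply_moves([
  [0,0,0.001,0,1],
  [0,0,0.002,0,1],
  [0,0,0.0025,0,1],
  [0,0,0.0025,0,1],
])

```text
time: 28.27
position: [0.6296, 0.0401, 0.0159]
ee_rot: [-0.0, 1.0, -0.0, 0.001]
ft_force: [-3.0, 0.1, 11.0]
opening: 0.464
finger_force: 41.2
```

```bash
python3 go.py
```

```text
t 28.3 [0.6296 0.0401 0.0159] th -0.0 open 0.46 ff 41.2 [-3.   0.1 11. ]
```

Contact made. Release, lift and back away.

>>> apply_moves([
  [0,0,0,0,-0.1],
  [0,0,0,0,-0.2],
  [0,0,0,0,-0.45],
  [0,0,0,0,-0.45],
  [0,0,0,0,-0.45],
  [0,0,-0.03,0,-0.45],
  [0,0,-0.06,0,-0.45],
  [0,0,-0.1,0,-0.45],
  [0,0,-0.14,0,-0.45],
  [0,0,-0.16,0,-0.45],
])

```text
time: 29.1
position: [0.6309, 0.0401, 0.1791]
ee_rot: [-0.0, 1.0, -0.0, 0.003]
ft_force: [0.9, -0.0, 0.5]
opening: 0.724
finger_force: 0.0
```

>>> apply_moves([
  [-0.04,0,-0.02,0,-0.45],
  [-0.08,0,-0.03,0,-0.45],
  [-0.12,0,-0.03,0,-0.45],
  [-0.16,0,-0.03,0,-0.45],
  [-0.2,0,-0.03,0,-0.45],
  [-0.22,0,-0.03,0,-0.45],
  [-0.22,0,-0.03,0,-0.45],
  [-0.22,0,-0.03,0,-0.45],
  [-0.22,0,-0.03,0,-0.45],
])

```text
time: 29.85
position: [0.4102, 0.0402, 0.2048]
ee_rot: [-0.0, 1.0, -0.0, 0.001]
ft_force: [-0.4, -0.8, -0.1]
opening: 0.728
finger_force: 0.0
```

```bash
python3 go.py; python3 bar.py
python3 - <<'E'
from h import *
im,d,c=grab("scene"); cv2.imwrite("pics/end.png",cv2.resize(im[130:340,110:430],None,fx=2.4,fy=2.4,interpolation=2))
E
```

```text
t 29.9 [0.4102 0.0402 0.2048] th -0.0 open 0.73 ff 0.0 [-0.4 -0.8 -0.1]
cover x range -0.0531400483609748 0.051704730714749375 -> travel about -0.000795269285250623
```

View pics/end.png

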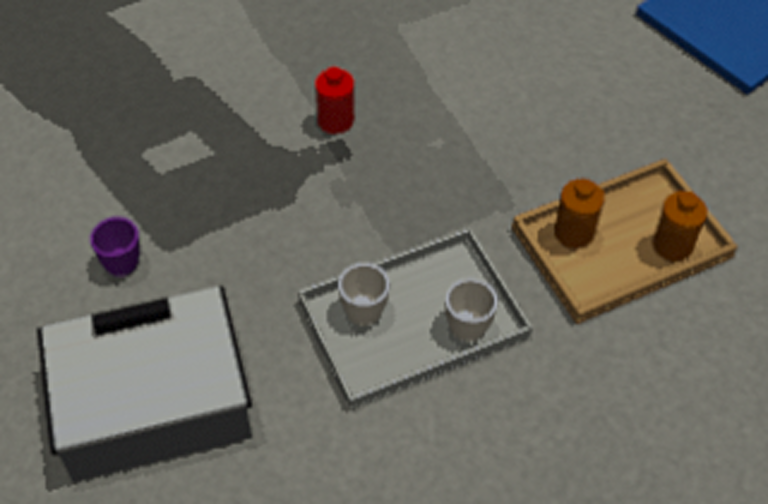

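Both crucibles stand in the steel tray at (363,293) and (470,310), and both bottles in the wooden tray at (579,213) and (681,226). The case is shut (its bar at (131,315)), and the red and purple look-alikes haven't moved. Handing in.

```bash
python3 -c "from bench import ctrl; print(ctrl.job_done())"
```

```text
the job is handed in; nothing more can be done
None
```

I handed the job in at about 30 s of robot time: both crucibles are upright in the steel tray, both amber bottles are upright in the wooden tray, and the weight is standing in its case with the cover pushed against its stop; no verdict came back.

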